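# Unlatch the locked tool case

## Task

Unlatch the orange tool case on the bench. First slide the red safety tab away from the steel latch, gently, until you feel it come up firmly against its rubber stop, without forcing it past that; then swing the steel latch up until it stands upright and let go, leaving the tab slid out. Never force a latch that is still bolted, and do not disturb the cup, the can and the battery beside the case.

Things in the scene. Friction and masses are not known exactly. Their poses are not given: they have to be found in the camera images.
- case: Orange tool case, grey lid, 240 x 380 x 110 mm (x, y, z), heavy, does not move. Origin: centre of its underside, on the bench; z up; x points away from the robot at yaw 0, y to the left. On the lid: the steel latch (middle at case y = -60 mm) and left of it the black catch housing.
- housing_top (a point): Centre of the top of the black catch housing: 50 x 130 x 46 mm (case x, y, z), fixed on the lid at case x -20 to 30, y 0 to 130 mm; its top is 156 mm above the bench. A pin on the latch's end lies in a slot in its right end under a brass bolt; while the bolt covers the pin the latch cannot rise. Pushing the red tab fully home draws the bolt back.
- tab (a joint): Travel (m) of the red safety tab along case +y, away from the latch. 0: locked; starts at 0 to 4 mm. Slides at about 4 N, stays where left. On its way it picks up the bolt (then 7 N), draws it in over 5 mm and meets a rubber stop (7 N more per mm, hard after 7 mm). Where that is differs from case to case, 13 to 53 mm of travel, unseen: only the rubber, felt, tells that the bolt is clear.
- tab_mid (a point): Centre of the red tab's thumb plate: 30 mm in case x, 8 mm thick in y, 32 mm high, 18 mm above the housing's top; free on both sides. Push its latch-side face with closed fingertips towards case +y, slowly, until the push is 10 to 14 N in all, then stop; over 14 N on the rubber (18 N of push) breaks it. It springs back about 1 mm when let go: harmless.
- latch (a joint): Angle (rad) of the steel latch: 0 flat and closed, 1.57 upright, stop at 1.75. Swings up and over towards the robot about a hinge along case y. Stiff (0.15 N m, about 2 N at the bar); stays where it is left. While the bolt is out it has only 0.02 to 0.03 rad of play; more than 15 N on the bolt breaks it.
- latch_bar (a point): Middle of the latch's round bar: 12 mm diameter, along case y, 90 mm from the hinge; closed, its axis is 26 mm above the lid (136 mm above the bench), in line with the tab in case x. Two side arms 6 mm thick carry it, 66 mm free between them. Pinch it midway from above, fingers closing along case x; it can turn between the pads.
- latch_hinge (a point): Point on the latch's hinge axis midway between the arms: 90 mm from the bar in case -x, 26 mm above the lid. Fixed to the case.
- cup: White paper cup, 74 mm wide, 85 mm high, loose, origin under its centre. Leave it standing where it is.
- can: Spray can, 60 mm in diameter, 130 mm high, loose, origin under its centre. Leave it standing where it is.
- battery: Black and yellow tool battery, 75 x 110 x 56 mm, loose, origin under its centre. Leave it where it is.

How it is judged (in metres and radians):
On the way, in this order (a step that is already met when the one before it is completed fails the run):
1. the safety tab is slid out while the latch is still down (value of joint tab above 0.011 m and value of joint latch below 0.06 rad), for 0.1 s.
2. the latch is swung up (value of joint latch above 1.2 rad), for 0.1 s.
At the end, for the whole second after the job is handed in: The latch stands upright (angle above 1.3 rad) and still, let go, and the safety tab is left slid out (more than 10 mm) (value of joint latch above 1.3 rad and velocity of joint latch between -0.1 and 0.1 rad/s and value of joint tab above 0.01 m); the robot touches nothing.
It fails at once if the safety tab is forced against its stop (more than 14 N on the works inside) (contact force between tab and case above 14 N).
It fails at once if the latch is forced against its bolt (more than 15 N) (contact force between latch and case above 15 N).
It fails at once if the cup is disturbed (moved more than 20 mm) (distance of cup from where it was at the start of the episode above 0.02 m).
It fails at once if the can is disturbed (moved more than 20 mm) (distance of can from where it was at the start of the episode above 0.02 m).
It fails at once if the battery is disturbed (moved more than 20 mm) (distance of battery from where it was at the start of the episode above 0.02 m).
It also fails if it takes over 51 s, if anything falls off the work surface, if the arm or the gripper's body presses on something with over 40 N, if the wrist force passes 120 N, or if a joint passes its speed limit or range.

## Robot

A 6-joint arm with a two-finger parallel gripper is mounted at the origin on the work surface. World frame = base frame: x ahead of the robot, y to its left, z up, the work surface at z = 0. Lengths are in m, angles in degrees, forces in N, time in s.
With the tool pointing down it reaches from about 0.35 to 0.775 m from the base axis. Payload 7.3 kg.
Tool frame: the origin (TCP) lies at the very end of the fingers, on their centre line; the grasp point (between the pads) lies 19 mm behind it; z points along the fingers, y is the line along which they close (so a half turn about z gives the same grasp; the last joint's range is limited). The gripper opens to 92 mm and grips with 3 to 60 N. Pads are 19 mm wide; open, the fingers measure 130 mm over their backs; the gripper's body (75 mm by 190 mm) begins 47 mm behind the grasp point.
Start: joints at [58.499, 19.595, 87.324, -0, 73.075, -8.365], TCP at [0.206, 0.483, 0.227] pointing down, gripper open.
Joint ranges: [-145.02, 145.02], [-44.19, 115.74], [2.07, 154.8], [-57.11, 237.11], [16.16, 152.29], [-177.93, 177.93]. Speed limits (degrees/s): [147.25, 147.25, 180, 180, 180, 180].

## Interface

Orientations are given as a 3x3 rotation matrix whose columns are the frame's x, y, z axes.
In Python, from station import robot, get_image, ticket gives the robot as it stands.
- The arm moves only by the tool step_arm, never from a script. Its argument "motion" is a list of rows, each a list of 7 numbers: the turn, a rotation vector about the tool's x, y, z in rad, then the shift along the tool's x, y, z in mm, then the opening, from 0 (shut) to 1 (fully open). In form: [[wx, wy, wz, dx, dy, dz, claw], ...]. A call has 1 to 8 rows; each row shifts and turns the commanded pose from where the row before left it, along the tool's axes as they then stand; what a row does not reach is not made up. A row lasts 1/12 s, in which the tool goes at most 41.7 mm and 7.16 degrees, less where a joint would pass 70% of its speed; a pose out of reach is approached as far as the arm can. A call is refused whole if a number of a shift passes 41.7 or a number of a turn 0.125, either way. A call with a gripper value outside its range is refused whole. The fingers move at their own pace and stop on an object; "force" is the grip in N (left out, the last holds). Time passes only in rows, so rows that do not move let the fingers close. It gives the time, the measured TCP pose, the force, the opening and the grip force at its end, in the units of the state.
- robot.state(): the state, without advancing time (a new reading comes with each control period).
- get_image(name): name is "scene" or "top" or "wrist"; returns a dict with "img" (480x640x3 uint8, red, green, blue), "vfov" (degrees; the focal length in pixels is half the picture's height over the tangent of half this angle, whatever the lens; pixels are square), "cx", "cy" (the principal point, pixels), "xyz" and "rotation" of the camera in the world. Camera axes: x right, y down, z forward; pixel columns grow to the right and rows downward; lengths in m; the calibration is good to about 2 mm. A picture is of the moment at which its call begins. There is no depth.
- ticket.hand_in(): hands the job in; it is judged then, once.
The state is a dict: "time_s": time; "joint_pos": joint angles; "qvel": joint speeds; "joint_efforts": joint torques, N m; "ee_pos": TCP position; "tcp_rot": TCP orientation; "wrist_force": force on the tool from outside, world axes, zero at the start; "wrist_torque": the same for the moment, N m; "width": opening from 0.0 (shut) to 1.0 (fully open); "grasp_force": force on a finger pad.
Only numpy, scipy, OpenCV 4.12 (cv2) and the standard library are available. Lean on these libraries where they do the work, as an engineer would, in place of code of your own. Each camera call takes 0.05 s, during which the arm holds its last target. There are 200 camera calls.

## Working session

There is one attempt and no reset: what is moved stays moved. The work goes in short steps, Python scripts to look and compute and a tool call to move; the robot and the scene stay as the last step left them, time stands still between calls to the robot, and variables do not carry over. Pictures are saved under pics/ and viewed, at most 10 in all, crops included, and the job is handed in when it is done.

Besides the shell and the picture viewer there is one more tool, called after "Call:" in YAML: its name, and indented under it one key for each argument. step_arm: Moves the arm, as the interface text tells. Its arguments: {"type":"object","properties":{"motion":{"type":"array"},"force":{"type":"number"}},"required":["motion"]}

```bash
mkdir -p pics
cat > h.py <<'E'
import numpy as np, cv2
from station import robot, get_image, ticket
def snap(n,f):
    d=get_image(n); cv2.imwrite(f'pics/{f}.png',d['img'][:,:,::-1]); 
    np.savez(f'pics/{f}.npz',**{k:v for k,v in d.items() if k!='img'}); return d
def ray(d,u,v):
    f=240/np.tan(np.radians(float(d['vfov'])/2))
    r=np.array(d['rotation']).reshape(3,3)@np.array([(u-d['cx'])/f,(v-d['cy'])/f,1.])
    return np.array(d['xyz']),r/np.linalg.norm(r)
def onz(d,u,v,z):
    o,r=ray(d,u,v); return o+r*(z-o[2])/r[2]
def tri(*obs):
    A=np.zeros((3,3));b=np.zeros(3)
    for d,u,v in obs:
        o,r=ray(d,u,v);P=np.eye(3)-np.outer(r,r);A+=P;b+=P@o
    p=np.linalg.solve(A,b); return p
def proj(d,p):
    f=240/np.tan(np.radians(float(d['vfov'])/2))
    q=np.array(d['rotation']).reshape(3,3).T@(np.array(p)-d['xyz']); return q[0]/q[2]*f+d['cx'],q[1]/q[2]*f+d['cy']
E
python3 - <<'E'
from h import *
for n in('scene','top'):
    d=snap(n,n+'0'); print(n,d['vfov'],d['cx'],d['cy'],np.round(d['xyz'],3),np.round(d['rotation'],3).tolist())
print(robot.state())
E
```

```text
scene 43.528272028340744 318.9666400518813 249.3708235112217 [ 1.27  -0.308  0.912] [[0.456, 0.644, -0.614], [0.89, -0.332, 0.313], [-0.002, -0.689, -0.725]]
top 48.392135710421286 318.36284102131145 233.3638189446866 [0.531 0.004 1.367] [[0.005, -0.999, 0.04], [-1.0, -0.005, 0.018], [-0.018, -0.04, -0.999]]
{'time_s': 0.1, 'joint_pos': array([ 5.84987927e+01,  1.96325429e+01,  8.73717202e+01,  2.10673108e-03,
        7.30754215e+01, -8.36383299e+00]), 'qvel': array([-0.11554579, -0.0327649 , -0.08715339,  0.04666676,  0.00676658,
        0.02346188]), 'joint_efforts': array([ 1.79900504e-03, -4.32005239e+01, -2.44696033e+01,  7.20361085e-02,
        5.25791163e-02, -5.23293409e-05]), 'ee_pos': array([0.20605682, 0.48247515, 0.2261138 ]), 'tcp_rot': array([[-9.19561073e-01,  3.92946384e-01, -7.56686828e-04],
       [ 3.92947041e-01,  9.19560362e-01, -1.16742026e-03],
       [ 2.37085645e-04, -1.37085207e-03, -9.99999032e-01]]), 'wrist_force': array([0.380542  , 0.18796175, 0.02089537]), 'wrist_torque': array([ 0.01147906,  0.02840651, -0.02244061]), 'grasp_force': 0.0, 'width': 0.9996328633882492}
```

View pics/scene0.png

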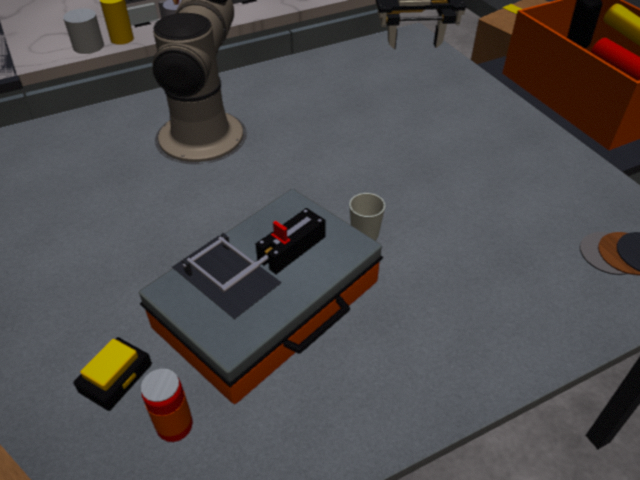

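View pics/top0.png

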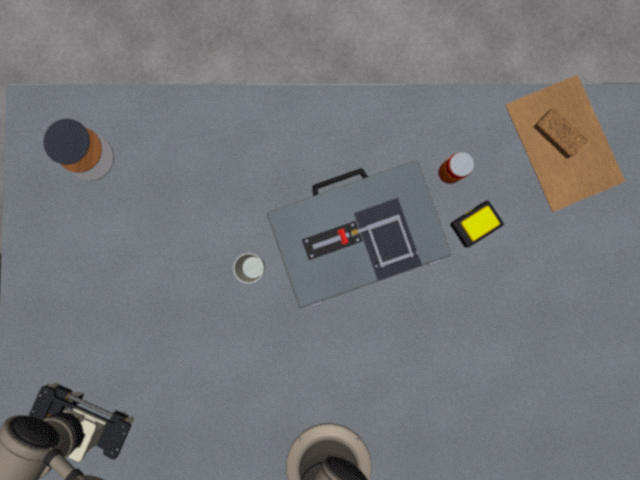

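The scene view shows the case with the red tab near (282,232) and the latch bar near (245,273). In the top view the tab is near (343,236), the bar runs from about (358,232) to (400,217), and the lid corners are (267,213), (417,160), (451,256) and (299,307). The cup is at (249,268), with the can and battery to the right.

Run:
```python
from h import *
t=cv2.imread('pics/top0.png')[190:280,295:425]; s=cv2.imread('pics/scene0.png')[200:320,170:340]
a=cv2.resize(t,None,fx=4,fy=4,interpolation=2)   # 520x360
cv2.imwrite('pics/crop1.png',cv2.resize(t,None,fx=6,fy=6,interpolation=2))
cv2.imwrite('pics/crop2.png',cv2.resize(s,None,fx=4.7,fy=4.7,interpolation=2))
d=dict(np.load('pics/top0.npz'))
im=cv2.imread('pics/top0.png')
P=[onz(d,u,v,.11) for u,v in((267,213),(417,160),(451,256),(299,307))]
c=np.mean(P,0);e=P[0]-P[1]+P[3]-P[2];x=P[0]-P[3]+P[1]-P[2]
print(np.round(P,4),c,np.degrees(np.arctan2(e[1],e[0]))-90,np.degrees(np.arctan2(x[1],x[0])),np.linalg.norm(e)/2,np.linalg.norm(x)/2)
yaw=(np.arctan2(e[1],e[0])-np.pi/2+np.arctan2(x[1],x[0]))/2
R=np.array([[np.cos(yaw),-np.sin(yaw)],[np.sin(yaw),np.cos(yaw)]])
for y in(-60,):
  pass
print('tab z.19 in case',R.T@(onz(d,343,236,.174)-c)[:2],'bar',R.T@(onz(d,380,224,.136)-c)[:2])
```

```text
[[ 0.6285  0.1484  0.11  ]
 [ 0.7552 -0.2052  0.11  ]
 [ 0.5293 -0.2841  0.11  ]
 [ 0.408   0.0712  0.11  ]] [ 0.58023327 -0.0674338   0.11      ] 19.286260712633876 19.258404447831662 0.3755228765433289 0.23649693365021182
tab z.19 in case [0.00539652 0.03833507] bar [ 0.00470661 -0.05268795]
```

View pics/crop1.png

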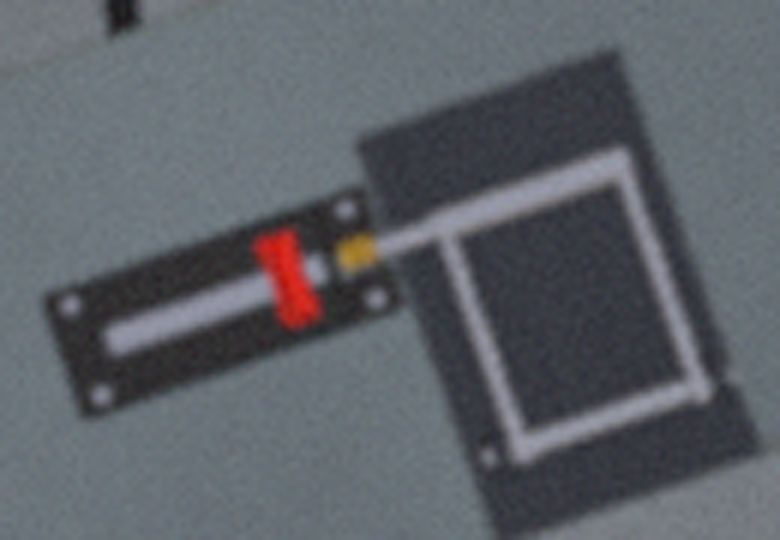

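View pics/crop2.png

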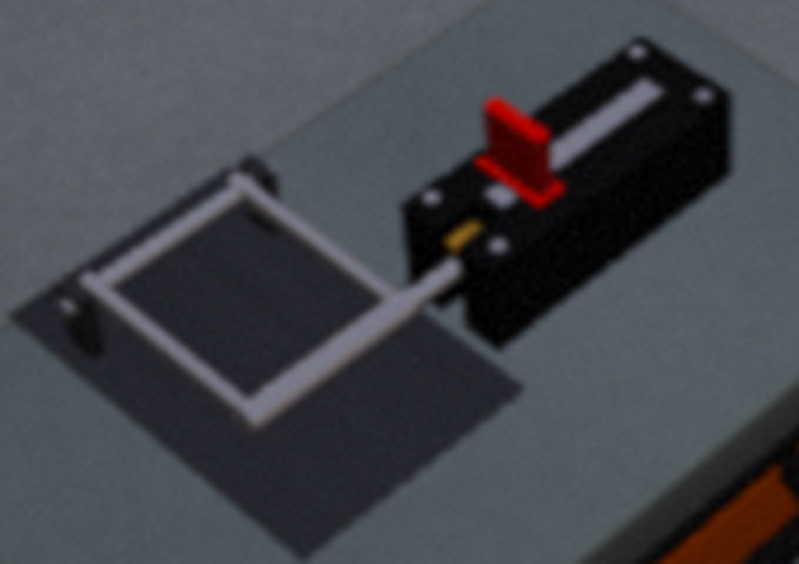

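The crops show the four housing screws, the red plate at crop1 (289,280) and crop2 (520,145), and the bar from its outer end at crop1 (622,160)/crop2 (257,410) to its joint at (445,228)/(398,300). I'll triangulate these.

Run:
```python
from h import *
t=dict(np.load('pics/top0.npz'));s=dict(np.load('pics/scene0.npz'))
T=lambda u,v:(t,295+(u+.5)/6-.5,190+(v+.5)/6-.5); S=lambda u,v:(s,170+(u+.5)/4.7-.5,200+(v+.5)/4.7-.5)
pts={'scrRfar':((345,208),(498,245)),'scrRnear':((375,298),(432,198)),'scrLfar':((70,303),(703,97)),'scrLnear':((101,394),(638,50)),
'barout':((622,160),(257,408)),'barjoint':((442,228),(398,300)),'hingeR':((705,390),(92,280)),'hingeL':((520,450),(240,182)),
'tabtop_far':((275,240),(545,130)),'tabtop_near':((303,320),(495,104)),'bolt':((357,252),(463,237))}
Q={}
for k,(a,b) in pts.items():
    p=tri(T(*a),S(*b)); Q[k]=p; pr=proj(t,p); o=T(*a); print(k,np.round(p*1000,1),'err px',np.round([pr[0]-o[1],pr[1]-o[2]],2))
h=(Q['scrRfar']+Q['scrRnear']+Q['scrLfar']+Q['scrLnear'])/4
e=Q['scrLfar']-Q['scrRfar']+Q['scrLnear']-Q['scrRnear']; yaw=np.arctan2(-e[0],e[1])
e2=Q['barjoint']-Q['barout']; print('housing c',h,'yaw',np.degrees(yaw),np.degrees(np.arctan2(-e2[0],e2[1])))
R=np.array([[np.cos(yaw),-np.sin(yaw),0],[np.sin(yaw),np.cos(yaw),0],[0,0,1]])
c=h-R@np.array([.005,.065,.156]); print('case',c)
for k in Q: print(k,np.round(R.T@(Q[k]-c)*1000,1))
for k in ('cup',(249,268)),: pass
```

```text
scrRfar [600.2 -50.3 155.3] err px [-0.07 -0.03]
scrRnear [566.1 -61.9 154.5] err px [-0.01 -0.  ]
scrLfar [563.7  53.4 154.2] err px [-0.01 -0.  ]
scrLnear [529.5  41.8 155.8] err px [-0.16 -0.07]
barout [ 620.2 -155.6  140.7] err px [-0.57 -0.2 ]
barjoint [593.5 -88.6 138. ] err px [0.05 0.02]
hingeR [ 532.5 -187.5  139. ] err px [-0.54 -0.18]
hingeL [ 508.7 -118.6  137.5] err px [0.08 0.03]
tabtop_far [586.3 -23.1 190.2] err px [-0.06 -0.02]
tabtop_near [557.7 -32.4 182.9] err px [-0.69 -0.29]
bolt [583.5 -56.4 146.9] err px [0.39 0.16]
housing c [ 0.56488203 -0.00428079  0.15495386] yaw 19.413878837639764 21.712086412464682
case [ 0.58177165 -0.06724698 -0.00104614]
scrRfar [ 23.    9.8 156.3]
scrRnear [-13.   10.2 155.5]
scrLfar [ 23.1 119.8 155.3]
scrLnear [-13.1 120.2 156.9]
barout [  6.9 -96.1 141.7]
barjoint [  4. -24. 139.]
hingeR [-86.5 -97.  140.1]
hingeL [-86.  -24.1 138.6]
tabtop_far [ 18.9  40.1 191.3]
tabtop_near [-11.1  40.9 184. ]
bolt [  5.2   9.7 148. ]
```

Call:
step_arm:
  motion:
    - [0,0,0.118,0,0,-2,0]
    - [0,0,0.118,0,0,-2,0]
    - [0,0,0.118,0,0,-2,0]
    - [0,0,0.118,0,0,-2,0]
    - [0,0,0.118,0,0,-2,0]
    - [0,0,0.118,0,0,-2,0]
    - [0,0,0.121,0,0,-2,0]
    - [0,0,0,0,0,0,0]
  force: 20

```text
time_s: 0.77
ee_pos: [0.2063, 0.4828, 0.2407]
tcp_rot: [[-0.328, 0.945, -0.0], [0.945, 0.328, -0.0], [-0.0, -0.0, -1.0]]
wrist_force: [-0.4, 0.2, 0.5]
width: 0.467
grasp_force: 0.0
```

Call:
step_arm:
  motion:
    - [0,0,0,-38,10.6,0,0]
    - [0,0,0,-38,10.6,0,0]
    - [0,0,0,-38,10.6,0,0]
    - [0,0,0,-38,10.6,0,0]
    - [0,0,0,-38,10.6,0,0]
    - [0,0,0,-38,10.6,0,0]
    - [0,0,0,-38,10.6,0,0]
    - [0,0,0,-38,10.6,0,0]

```text
time_s: 1.43
ee_pos: [0.3876, 0.2223, 0.2406]
tcp_rot: [[-0.336, 0.942, -0.0], [0.942, 0.336, 0.0], [0.0, -0.0, -1.0]]
wrist_force: [1.0, 0.8, -0.2]
width: 0.006
grasp_force: 0.0
```

Call:
step_arm:
  motion:
    - [0,0,0,-38,10.6,0,0]
    - [0,0,0,-38,10.6,0,0]
    - [0,0,0,-38,10.6,0,0]
    - [0,0,0,-38,10.6,0,0]
    - [0,0,0,-38,10.6,0,0]
    - [0,0,0,-38,10.6,0,0]
    - [0,0,0,-20,6,0,0]
    - [0,0,0,0,0,0,0]

```text
time_s: 2.1
ee_pos: [0.5369, 0.0094, 0.2397]
tcp_rot: [[-0.331, 0.944, -0.0], [0.944, 0.331, -0.001], [-0.001, -0.0, -1.0]]
wrist_force: [-0.7, 0.1, 0.4]
width: 0.003
grasp_force: 0.0
```

Call:
step_arm:
  motion:
    - [0,0,0,-30,8,0,0]
    - [0,0,0,-30,8,0,0]
    - [0,0,0,-15,5.5,0,0]
    - [0,0,0,0,0,0,0]
    - [0,0,0,0,0,0,0]

```text
time_s: 2.52
ee_pos: [0.5797, -0.0501, 0.24]
tcp_rot: [[-0.333, 0.943, -0.002], [0.943, 0.333, 0.001], [0.001, -0.001, -1.0]]
wrist_force: [-0.3, 0.3, 0.3]
width: 0.004
grasp_force: 0.0
```

Run:
```python
from h import *
d=snap('wrist','w1'); st=robot.state(); print(st['ee_pos'],np.round(d['xyz'],3),np.round(d['rotation'],3).tolist(),d['vfov'])
c=np.array([.5815,-.067,0]);y=np.radians(19.35)
R=np.array([[np.cos(y),-np.sin(y),0],[np.sin(y),np.cos(y),0],[0,0,1]])
print('tcp case',R.T@(st['ee_pos']-c)*1000)
for n,p in dict(tabtop=(.005,.039,.190),bar=(.005,-.06,.136),hinge=(-.085,-.06,.136),scr=(.023,.01,.156),tcp=None).items():
    w=st['ee_pos'] if p is None else c+R@np.array(p); print(n,np.round(proj(d,w),1))
```

```text
[ 0.57936934 -0.04944466  0.24023753] [0.553 0.026 0.399] [[0.943, 0.318, 0.097], [0.332, -0.901, -0.279], [-0.001, 0.295, -0.955]] 62.66344910432519
tcp case [  3.80644059  17.2696438  240.23752978]
tabtop [320.7 224.6]
bar [320.3 331.8]
hinge [201.3 331.6]
scr [348.  253.4]
tcp [318.3 301.7]
```

View pics/w1.png

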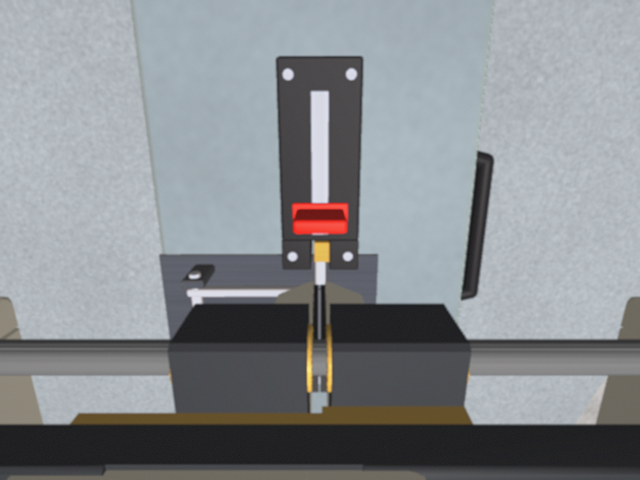

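The wrist view confirms the pose: the tab is at (320,222), predicted (321,225), and the screws agree within 3 px. Next is the descent on the latch side of the tab.

Call:
step_arm:
  motion:
    - [0,0,0,-6,0.5,15,0]
    - [0,0,0,0,0,20,0]
    - [0,0,0,0,0,20,0]
    - [0,0,0,0,0,11,0]
    - [0,0,0,0,0,6,0]
    - [0,0,0,0,0,0,0]
    - [0,0,0,0,0,0,0]
    - [0,0,0,0,0,0,0]

```text
time_s: 3.23
ee_pos: [0.583, -0.0555, 0.1699]
tcp_rot: [[-0.332, 0.943, 0.002], [0.943, 0.332, -0.0], [-0.001, 0.002, -1.0]]
wrist_force: [0.0, -0.2, -0.0]
width: 0.006
grasp_force: 0.0
```

```bash
cat >> h.py <<'E'
def case():
    st=robot.state(); y=np.radians(19.35); c=np.array([.5815,-.067,0])
    R=np.array([[np.cos(y),-np.sin(y),0],[np.sin(y),np.cos(y),0],[0,0,1]])
    print('t',st['time_s'],'tcp case',np.round(R.T@(st['ee_pos']-c)*1000,2),'F case',np.round(R.T@st['wrist_force'],2),'tq',np.round(R.T@st['wrist_torque'],2),'w',st['width'],'g',st['grasp_force'])
E
python3 -c "from h import *;case()"
```

```text
t 3.2333 tcp case [  5.21  10.36 169.92] F case [-0.05 -0.22 -0.03] tq [-0.02  0.06  0.01] w 0.006235249855863603 g 0.0
```

Call:
step_arm:
  motion:
    - [0,0,0,2,0,0,0]
    - [0,0,0,2,0,0,0]
    - [0,0,0,2,0,0,0]
    - [0,0,0,2,0,0,0]
    - [0,0,0,1,0,0,0]
    - [0,0,0,1,0,0,0]
    - [0,0,0,1,0,0,0]
    - [0,0,0,1,0,0,0]

```text
time_s: 3.9
ee_pos: [0.5786, -0.0445, 0.1687]
tcp_rot: [[-0.332, 0.943, 0.0], [0.943, 0.332, 0.0], [0.0, 0.0, -1.0]]
wrist_force: [0.4, 0.3, 0.4]
width: 0.008
grasp_force: 0.0
```

Call:
step_arm:
  motion:
    - [0,0,0,1,0,0,0]
    - [0,0,0,1,0,0,0]
    - [0,0,0,1,0,0,0]
    - [0,0,0,1,0,0,0]

```text
time_s: 4.23
ee_pos: [0.5775, -0.0413, 0.1687]
tcp_rot: [[-0.331, 0.944, 0.0], [0.944, 0.331, -0.001], [-0.001, 0.0, -1.0]]
wrist_force: [1.0, -3.5, -1.8]
width: 0.002
grasp_force: 2.0
```

```bash
python3 -c "from h import *;case()"
```

```text
t 4.2333 tcp case [  4.7   25.6  168.71] F case [-0.24 -3.65 -1.8 ] tq [-0.75  0.05  0.03] w 0.002357679964522641 g 2.028313387418166
```

Call:
step_arm:
  motion:
    - [0,0,0,1,0,0,0]
    - [0,0,0,1,0,0,0]
    - [0,0,0,1,0,0,0]
    - [0,0,0,1,0,0,0]

```text
time_s: 4.57
ee_pos: [0.5759, -0.037, 0.1687]
tcp_rot: [[-0.332, 0.943, 0.0], [0.943, 0.332, -0.0], [-0.0, 0.0, -1.0]]
wrist_force: [1.4, -3.1, -0.8]
width: 0.004
grasp_force: 2.0
```

Call:
step_arm:
  motion:
    - [0,0,0,1,0,0,0]
    - [0,0,0,1,0,0,0]

```text
time_s: 4.73
ee_pos: [0.5754, -0.0355, 0.1688]
tcp_rot: [[-0.332, 0.943, 0.0], [0.943, 0.332, -0.001], [-0.001, 0.0, -1.0]]
wrist_force: [0.6, -7.3, -1.5]
width: 0.004
grasp_force: 3.5
```

Call:
step_arm:
  motion:
    - [0,0,0,0.5,0,0,0]
    - [0,0,0,0.5,0,0,0]

```text
time_s: 4.9
ee_pos: [0.5752, -0.0348, 0.1687]
tcp_rot: [[-0.332, 0.943, 0.001], [0.943, 0.332, -0.001], [-0.001, 0.0, -1.0]]
wrist_force: [1.4, -7.1, -2.2]
width: 0.002
grasp_force: 3.4
```

Call:
step_arm:
  motion:
    - [0,0,0,0.5,0,0,0]
    - [0,0,0,0.5,0,0,0]

```text
time_s: 5.07
ee_pos: [0.5748, -0.0339, 0.1688]
tcp_rot: [[-0.332, 0.943, 0.001], [0.943, 0.332, -0.001], [-0.001, 0.0, -1.0]]
wrist_force: [1.8, -6.8, -1.3]
width: 0.008
grasp_force: 3.4
```

Call:
step_arm:
  motion:
    - [0,0,0,0.5,0,0,0]
    - [0,0,0,0.5,0,0,0]

```text
time_s: 5.23
ee_pos: [0.5745, -0.033, 0.1688]
tcp_rot: [[-0.332, 0.943, 0.001], [0.943, 0.332, -0.001], [-0.001, 0.0, -1.0]]
wrist_force: [2.3, -7.0, -2.2]
width: 0.005
grasp_force: 3.4
```

Call:
step_arm:
  motion:
    - [0,0,0,0.4,0,0,0]
    - [0,0,0,0,0,0,0]

```text
time_s: 5.4
ee_pos: [0.5743, -0.0325, 0.1687]
tcp_rot: [[-0.332, 0.943, 0.0], [0.943, 0.332, -0.001], [-0.001, 0.0, -1.0]]
wrist_force: [2.5, -6.3, -1.3]
width: 0.008
grasp_force: 3.3
```

Call:
step_arm:
  motion:
    - [0,0,0,0.4,0,0,0]
    - [0,0,0,0,0,0,0]

```text
time_s: 5.57
ee_pos: [0.5742, -0.0322, 0.1688]
tcp_rot: [[-0.332, 0.943, 0.001], [0.943, 0.332, -0.001], [-0.001, 0.0, -1.0]]
wrist_force: [3.1, -6.6, -1.5]
width: 0.005
grasp_force: 3.3
```

```bash
python3 -c "from h import *;case()"
```

```text
t 5.5667 tcp case [  4.67  35.27 168.77] F case [ 0.69 -7.29 -1.49] tq [-1.23  0.15  0.09] w 0.005028679124672574 g 3.2943957298994064
```

Call:
step_arm:
  motion:
    - [0,0,0,0.4,0,0,0]
    - [0,0,0,0,0,0,0]

```text
time_s: 5.73
ee_pos: [0.5741, -0.0318, 0.1687]
tcp_rot: [[-0.332, 0.943, 0.001], [0.943, 0.332, -0.001], [-0.001, 0.0, -1.0]]
wrist_force: [1.6, -6.1, -1.0]
width: 0.008
grasp_force: 3.3
```

Call:
step_arm:
  motion:
    - [0,0,0,0.4,0,0,0]
    - [0,0,0,0,0,0,0]

```text
time_s: 5.9
ee_pos: [0.574, -0.0315, 0.1688]
tcp_rot: [[-0.332, 0.943, 0.001], [0.943, 0.332, -0.001], [-0.001, 0.0, -1.0]]
wrist_force: [1.2, -6.8, -1.8]
width: 0.009
grasp_force: 3.3
```

```bash
python3 -c "from h import *;case()"
```

```text
t 5.9 tcp case [  4.68  36.02 168.79] F case [-1.12 -6.77 -1.84] tq [-1.19  0.14  0.07] w 0.00877609729406721 g 3.310431092977524
```

Call:
step_arm:
  motion:
    - [0,0,0,0.4,0,0,0]
    - [0,0,0,0,0,0,0]

```text
time_s: 6.07
ee_pos: [0.5738, -0.0311, 0.1688]
tcp_rot: [[-0.332, 0.943, 0.001], [0.943, 0.332, -0.001], [-0.001, 0.0, -1.0]]
wrist_force: [2.1, -7.5, -1.4]
width: 0.006
grasp_force: 3.5
```

Call:
step_arm:
  motion:
    - [0,0,0,0.4,0,0,0]
    - [0,0,0,0,0,0,0]

```text
time_s: 6.23
ee_pos: [0.5738, -0.031, 0.1687]
tcp_rot: [[-0.332, 0.943, 0.001], [0.943, 0.332, -0.002], [-0.002, 0.0, -1.0]]
wrist_force: [2.4, -7.6, -1.7]
width: 0.003
grasp_force: 3.9
```

```bash
python3 -c "from h import *;case()"
```

```text
t 6.2333 tcp case [  4.65  36.53 168.74] F case [-0.27 -7.92 -1.71] tq [-1.4   0.11  0.05] w 0.0034100513904066782 g 3.897184878587723
```

Rubber is starting to show: force is rising while progress slows.

Call:
step_arm:
  motion:
    - [0,0,0,0.4,0,0,0]
    - [0,0,0,0,0,0,0]

```text
time_s: 6.4
ee_pos: [0.5738, -0.0308, 0.1688]
tcp_rot: [[-0.331, 0.943, 0.001], [0.943, 0.331, -0.002], [-0.002, 0.0, -1.0]]
wrist_force: [1.4, -8.3, -1.3]
width: 0.006
grasp_force: 4.3
```

Call:
step_arm:
  motion:
    - [0,0,0,0.4,0,0,0]
    - [0,0,0,0,0,0,0]

```text
time_s: 6.57
ee_pos: [0.5737, -0.0307, 0.1688]
tcp_rot: [[-0.331, 0.943, 0.001], [0.943, 0.331, -0.002], [-0.003, 0.0, -1.0]]
wrist_force: [2.3, -8.5, -2.2]
width: 0.005
grasp_force: 4.7
```

```bash
python3 -c "from h import *;case()"
```

```text
t 6.5667 tcp case [  4.66  36.83 168.8 ] F case [-0.65 -8.75 -2.2 ] tq [-1.68  0.15  0.09] w 0.004775243536983528 g 4.706851132214069
```

Call:
step_arm:
  motion:
    - [0,0,0,0.4,0,0,0]
    - [0,0,0,0,0,0,0]

```text
time_s: 6.73
ee_pos: [0.5736, -0.0305, 0.1688]
tcp_rot: [[-0.331, 0.943, 0.001], [0.943, 0.331, -0.003], [-0.003, 0.0, -1.0]]
wrist_force: [2.8, -9.5, -3.5]
width: 0.004
grasp_force: 5.1
```

Call:
step_arm:
  motion:
    - [0,0,0,0.4,0,0,0]
    - [0,0,0,0,0,0,0]

```text
time_s: 6.9
ee_pos: [0.5736, -0.0304, 0.1688]
tcp_rot: [[-0.331, 0.944, 0.002], [0.944, 0.331, -0.003], [-0.003, 0.0, -1.0]]
wrist_force: [2.8, -10.4, -2.6]
width: 0.006
grasp_force: 5.5
```

```bash
python3 -c "from h import *;case()"
```

```text
t 6.9 tcp case [  4.67  37.19 168.82] F case [ -0.79 -10.7   -2.6 ] tq [-1.96  0.19  0.07] w 0.00587602568042257 g 5.518668293952942
```

Call:
step_arm:
  motion:
    - [0,0,0,0.4,0,0,0]
    - [0,0,0,0,0,0,0]
    - [0,0,0,0,0,0,0]

```text
time_s: 7.15
ee_pos: [0.5735, -0.0302, 0.1688]
tcp_rot: [[-0.331, 0.944, 0.002], [0.944, 0.331, -0.003], [-0.004, 0.0, -1.0]]
wrist_force: [2.7, -11.7, -3.4]
width: 0.003
grasp_force: 5.9
```

```bash
python3 -c "from h import *;case()"
```

```text
t 7.15 tcp case [  4.68  37.37 168.84] F case [ -1.3  -11.92  -3.41] tq [-2.08  0.18  0.05] w 0.0034364461779840478 g 5.890239402651787
```

That gives 12 N, firmly on the rubber. I'll back off, rise, open and move over the bar.

Call:
step_arm:
  motion:
    - [0,0,0,-3,0,0,0]
    - [0,0,0,-6,0,0,0]
    - [0,0,0,-8,0,0,0]
    - [0,0,0,0,0,-25,0]
    - [0,0,0,0,0,-25,0]
    - [0,0,0,-30,0,0,0.35]
    - [0,0,0,-30,0,0,0.45]
    - [0,0,0,-22,0,0,0.45]

```text
time_s: 7.82
ee_pos: [0.6064, -0.1231, 0.2194]
tcp_rot: [[-0.332, 0.943, 0.001], [0.943, 0.332, -0.0], [-0.001, 0.001, -1.0]]
wrist_force: [-0.6, -0.1, 0.1]
width: 0.172
grasp_force: 0.0
```

Call:
step_arm:
  motion:
    - [0,0,0,0,0,0,0.45]
    - [0,0,0,0,0,0,0.45]
    - [0,0,0,0,0,0,0.45]
    - [0,0,0,0,0,0,0.45]

```text
time_s: 8.15
ee_pos: [0.6054, -0.1205, 0.2187]
tcp_rot: [[-0.332, 0.943, -0.0], [0.943, 0.332, 0.001], [0.001, -0.0, -1.0]]
wrist_force: [0.1, -0.1, 0.3]
width: 0.432
grasp_force: 0.0
```

Run:
```python
from h import *
case(); d=snap('wrist','w2'); snap('scene','s2'); st=robot.state()
a=cv2.imread('pics/w2.png'); b=cv2.imread('pics/s2.png')
cv2.imwrite('pics/m2.png',np.hstack([cv2.resize(a,(400,300)),cv2.resize(b[190:340,160:360],(400,300),interpolation=2)]))
```

```text
t 8.15 tcp case [  4.83 -58.39 218.69] F case [ 0.11 -0.14  0.32] tq [-0.04  0.08 -0.05] w 0.43158124933653924 g 0.0
```

View pics/m2.png

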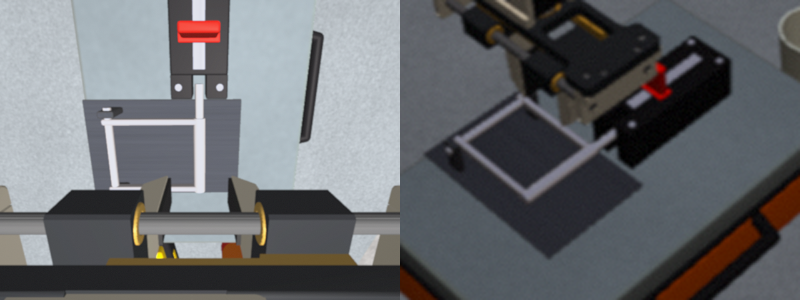

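The brass bolt is drawn in, the tab is out, and the bar lies midway between the open fingers (wrist column ~200 of the half-size view). Descending to pinch.

Call:
step_arm:
  motion:
    - [0,0,0,-1.5,0,20,0.45]
    - [0,0,0,0,0,25,0.45]
    - [0,0,0,0,0,20,0.45]
    - [0,0,0,0,0,15,0.45]
    - [0,0,0,0,0,10,0.45]
    - [0,0,0,0,0,6,0.45]
    - [0,0,0,0,0,0,0.45]
    - [0,0,0,0,0,0,0.45]

```text
time_s: 8.92
ee_pos: [0.6065, -0.1228, 0.1233]
tcp_rot: [[-0.332, 0.943, 0.001], [0.943, 0.332, -0.0], [-0.0, 0.001, -1.0]]
wrist_force: [-0.2, -0.2, -0.2]
width: 0.447
grasp_force: 0.0
```

```bash
python3 -c "from h import *;case()"
```

```text
t 8.9167 tcp case [  5.12 -60.96 123.34] F case [-0.29 -0.08 -0.21] tq [-0.01  0.01  0.01] w 0.44735872871540916 g 0.0
```

Call:
step_arm:
  motion:
    - [0,0,0,0,0,4,0.45]
    - [0,0,0,0,0,0,0.3]
    - [0,0,0,0,0,0,0.1]
    - [0,0,0,0,0,0,0.1]
    - [0,0,0,0,0,0,0.1]
    - [0,0,0,0,0,0,0.1]
    - [0,0,0,0,0,0,0.1]
  force: 10

```text
time_s: 9.5
ee_pos: [0.6061, -0.1231, 0.1189]
tcp_rot: [[-0.332, 0.943, -0.0], [0.943, 0.332, -0.0], [-0.0, -0.0, -1.0]]
wrist_force: [-1.0, -0.3, 1.5]
width: 0.124
grasp_force: 10.0
```

```bash
python3 -c "from h import *;case()"
```

```text
t 9.5 tcp case [  4.62 -61.07 118.88] F case [-1.    0.03  1.52] tq [-0.05  0.24  0.05] w 0.12371797583164432 g 10.000277012586594
```

Call:
step_arm:
  motion:
    - [0,0,0,0,0,-1,0.1]
    - [0,0,0,0,0,-1,0.1]
    - [0,0,0,0,0,-1,0.1]
    - [0,0,0,0,0,-1,0.1]

```text
time_s: 9.83
ee_pos: [0.606, -0.123, 0.1224]
tcp_rot: [[-0.332, 0.943, -0.001], [0.943, 0.332, 0.0], [0.0, -0.001, -1.0]]
wrist_force: [1.5, -1.2, -4.4]
width: 0.122
grasp_force: 10.0
```

Call:
step_arm:
  motion:
    - [0,0,0,0,0,-1,0.1]
    - [0,0,0,0,0,-1,0.1]

```text
time_s: 10.0
ee_pos: [0.6059, -0.1231, 0.1246]
tcp_rot: [[-0.332, 0.943, -0.001], [0.943, 0.332, 0.0], [0.0, -0.001, -1.0]]
wrist_force: [-0.1, -2.1, -3.8]
width: 0.125
grasp_force: 10.0
```

```bash
python3 -c "from h import *;case()"
```

```text
t 10.0 tcp case [  4.48 -61.   124.59] F case [-0.79 -1.96 -3.77] tq [-0.28  0.11 -0.03] w 0.1254229391354983 g 9.994998425245285
```

```bash
python3 -c "
import numpy as np
a=np.r_[.067:1.56:26j];y=90*np.cos(a);z=-90*np.sin(a)
for i in range(25):print(i,round(a[i+1],2),round(y[i+1]-y[i],1),round(z[i+1]-z[i],1))"
```

```text
0 0.13 -0.5 -5.3
1 0.19 -0.8 -5.3
2 0.25 -1.2 -5.2
3 0.31 -1.5 -5.2
4 0.37 -1.8 -5.1
5 0.43 -2.1 -5.0
6 0.49 -2.4 -4.8
7 0.54 -2.6 -4.7
8 0.6 -2.9 -4.5
9 0.66 -3.2 -4.3
10 0.72 -3.4 -4.1
11 0.78 -3.7 -3.9
12 0.84 -3.9 -3.7
13 0.9 -4.1 -3.5
14 0.96 -4.3 -3.2
15 1.02 -4.5 -2.9
16 1.08 -4.7 -2.7
17 1.14 -4.8 -2.4
18 1.2 -5.0 -2.1
19 1.26 -5.1 -1.8
20 1.32 -5.2 -1.5
21 1.38 -5.2 -1.2
22 1.44 -5.3 -0.9
23 1.5 -5.3 -0.5
24 1.56 -5.4 -0.2
```

Call:
step_arm:
  motion:
    - [0,0,0,0,-0.5,-5.3,0.1]
    - [0,0,0,0,-0.8,-5.3,0.1]
    - [0,0,0,0,-1.2,-5.2,0.1]
    - [0,0,0,0,-1.5,-5.2,0.1]
    - [0,0,0,0,-1.8,-5.1,0.1]
    - [0,0,0,0,-2.1,-5,0.1]
    - [0,0,0,0,-2.4,-4.8,0.1]
    - [0,0,0,0,-2.6,-4.7,0.1]
  force: 14

```text
time_s: 10.67
ee_pos: [0.5948, -0.1271, 0.1666]
tcp_rot: [[-0.332, 0.943, 0.003], [0.943, 0.332, 0.0], [-0.001, 0.003, -1.0]]
wrist_force: [5.3, 1.2, -0.6]
width: 0.12
grasp_force: 14.0
```

```bash
python3 -c "from h import *;case()"
```

```text
t 10.6667 tcp case [ -7.31 -61.09 166.57] F case [ 5.34 -0.64 -0.61] tq [-0.19 -0.94  0.02] w 0.1196631554442663 g 13.997681736946106
```

Call:
step_arm:
  motion:
    - [0,0,0,0,-2.9,-4.5,0.1]
    - [0,0,0,0,-3.2,-4.3,0.1]
    - [0,0,0,0,-3.4,-4.1,0.1]
    - [0,0,0,0,-3.7,-3.9,0.1]
    - [0,0,0,0,-3.9,-3.7,0.1]
    - [0,0,0,0,-4.1,-3.5,0.1]
    - [0,0,0,0,-4.3,-3.2,0.1]
    - [0,0,0,0,-4.5,-2.9,0.1]

```text
time_s: 11.33
ee_pos: [0.5687, -0.1365, 0.1989]
tcp_rot: [[-0.332, 0.943, 0.01], [0.943, 0.332, -0.0], [-0.003, 0.009, -1.0]]
wrist_force: [9.2, 4.8, 8.0]
width: 0.124
grasp_force: 14.0
```

```bash
python3 -c "from h import *;case()"
```

```text
t 11.3333 tcp case [-35.09 -61.35 198.87] F case [10.23  1.47  7.99] tq [ 0.22 -1.78  0.06] w 0.12367283048999252 g 14.002985805273056
```

Call:
step_arm:
  motion:
    - [0,0,0,0,-1,-4.5,0.1]
    - [0,0,0,0,-3.5,-4,0.1]
    - [0,0,0,0,-5,-2.1,0.1]
    - [0,0,0,0,-5,-1.8,0.1]

```text
time_s: 11.67
ee_pos: [0.5528, -0.1421, 0.2091]
tcp_rot: [[-0.332, 0.943, 0.004], [0.943, 0.332, -0.0], [-0.001, 0.003, -1.0]]
wrist_force: [5.3, 2.0, 5.1]
width: 0.124
grasp_force: 14.0
```

```bash
python3 -c "from h import *;case()"
```

```text
t 11.6667 tcp case [-51.96 -61.32 209.12] F case [5.7  0.1  5.07] tq [-0.12 -1.05  0.  ] w 0.1237081146231198 g 13.99612158536911
```

Call:
step_arm:
  motion:
    - [0,0,0,0,-5,-2.3,0.1]
    - [0,0,0,0,-5,-1.8,0.1]
    - [0,0,0,0,-5,-1.2,0.1]
    - [0,0,0,0,-5,-0.9,0.1]

```text
time_s: 12.0
ee_pos: [0.5331, -0.149, 0.2149]
tcp_rot: [[-0.332, 0.943, 0.002], [0.943, 0.332, -0.001], [-0.001, 0.001, -1.0]]
wrist_force: [4.5, -0.0, 3.7]
width: 0.123
grasp_force: 14.0
```

```bash
python3 -c "from h import *;case()"
```

```text
t 12.0 tcp case [-72.79 -61.3  214.85] F case [ 4.24 -1.49  3.68] tq [-0.39 -0.81  0.03] w 0.1234859172514328 g 14.007045328617096
```

Call:
step_arm:
  motion:
    - [0,0,0,0,-5,-0.6,0.1]
    - [0,0,0,0,-4,-0.2,0.1]
    - [0,0,0,0,-3,0,0.1]
    - [0,0,0,0,0,0,0.1]
    - [0,0,0,0,0,0,0.1]

```text
time_s: 12.42
ee_pos: [0.521, -0.1532, 0.2148]
tcp_rot: [[-0.331, 0.944, -0.002], [0.944, 0.331, -0.001], [-0.0, -0.002, -1.0]]
wrist_force: [-0.0, -2.9, 6.7]
width: 0.125
grasp_force: 14.0
```

```bash
python3 -c "from h import *;case()"
```

```text
t 12.4167 tcp case [-85.64 -61.27 214.83] F case [-1.   -2.73  6.68] tq [-0.6   0.11  0.03] w 0.12496184899548486 g 14.010947048664093
```

Near 1.57 rad. Releasing and rising.

Call:
step_arm:
  motion:
    - [0,0,0,0,0,0,0.2]
    - [0,0,0,0,0,0,0.4]
    - [0,0,0,0,0,0,0.5]
    - [0,0,0,0,0,0,0.5]
    - [0,0,0,0,0,0,0.5]

```text
time_s: 12.83
ee_pos: [0.5215, -0.1523, 0.2142]
tcp_rot: [[-0.332, 0.943, -0.001], [0.943, 0.332, 0.001], [0.001, -0.001, -1.0]]
wrist_force: [0.9, 0.5, -0.0]
width: 0.437
grasp_force: 0.0
```

Call:
step_arm:
  motion:
    - [0,0,0,0,0,-10,0.5]
    - [0,0,0,0,0,-20,0.5]
    - [0,0,0,0,0,-25,0.5]
    - [0,0,0,0,0,-25,0.5]
    - [0,0,0,0,0,-10,0.5]
    - [0,0,0,0,0,0,0.5]
    - [0,0,0,0,0,0,0.5]

```text
time_s: 13.42
ee_pos: [0.5217, -0.1525, 0.3045]
tcp_rot: [[-0.332, 0.943, 0.0], [0.943, 0.332, 0.0], [-0.0, 0.0, -1.0]]
wrist_force: [0.3, 1.1, -0.7]
width: 0.498
grasp_force: 0.0
```

Run:
```python
from h import *
case(); snap('scene','s3'); snap('wrist','w3')
a=cv2.imread('pics/w3.png'); b=cv2.imread('pics/s3.png')
cv2.imwrite('pics/m3.png',np.hstack([cv2.resize(a,(400,450)),cv2.resize(b[90:450,70:390],(400,450),interpolation=2)]))
```

```text
t 13.4167 tcp case [-84.75 -60.9  304.54] F case [ 0.62  0.97 -0.66] tq [-0.03  0.03 -0.07] w 0.49835801103317495 g 0.0
```

View pics/m3.png

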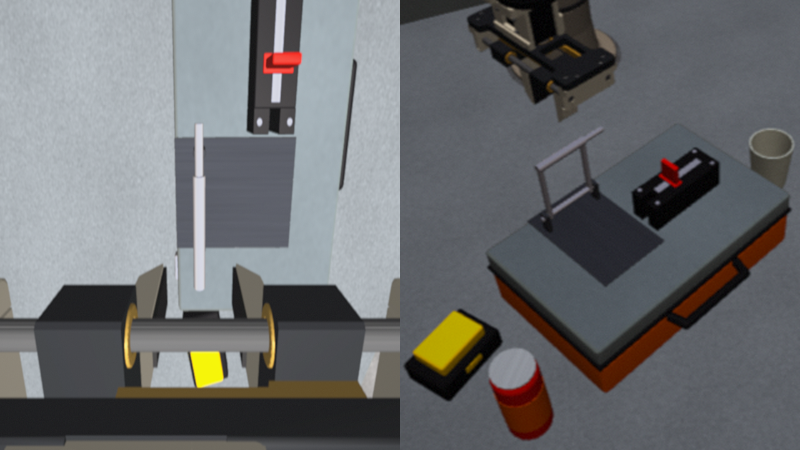

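The latch stands upright in both views (wrist crop bar at about (199,235)), the tab is out, the gripper is clear, and the cup, can and battery are in place.

```bash
python3 -c "from h import *;print(ticket.hand_in())"
```

```text
the job is handed in; nothing more can be done
None
```

The job is handed in, with no verdict shown: I pushed the tab to its rubber stop at about 12 N, swung the latch upright and let go, and the last pictures show the tab still out and the cup, can and battery in place.

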